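# Press a heat sink onto its board with a ratchet hemostat

### The job

Two steel hemostats stand open on bench stands; use the one that has the small upright circuit board and heat sink between its jaws to press the heat sink onto the board. Squeeze its two handles together as far as they will go, so that the ratchet locks, and let go so that it stays locked by itself for a moment; then push its solid round thumb pad straight down to free the ratchet and let go, so that the hemostat is left sprung wide open again and the heat sink stays pressed on.

Things in the scene. Friction and masses are not known exactly. Their poses are not given: they have to be found in the camera images.
- grip_point (a point): Where to squeeze: fixed point midway between the two handle shanks of the hemostat to use, 50 mm above the table, 95 mm behind its pivot. x: from handles to jaws, y: left, z up. Shanks: steel bars 6 mm wide and high, moving alike in mirror image; over both outsides 61 mm open, 38 mm locked, here. 10 to 20 N closes them. Clear below and 25 mm outside; wide handle ends begin 29 mm behind.
- thumb_pad (a point): Top centre of the solid round steel thumb pad (28 mm wide, 6 mm thick, top 53 mm above the table, nothing beneath) ending the right handle (seen looking to the jaws); the left one ends in an open ring. It moves with its handle. Pressed down it sinks against a spring: 4 N at 8 mm, stop at 10 mm; the teeth are free from about 5 mm. Friction may hold the handles until the presser lifts.
- forceps (a joint): Closing angle of each handle of that hemostat, rad: 0 wide open (a spring returns it there), about 0.09 locked on the first ratchet tooth, about 0.125 locked on the second and last tooth, 0.14 hard stop.
- heat_sink (a joint): How far the aluminium heat sink (20 x 6.5 x 34 mm block with fins, between the jaws) has slid to the board, m: 0 at the start, about 0.006 when locked on the last tooth, 0.0065 at most. The closing jaw pushes it; friction keeps it there.

How it is judged:
By the outcome, as a careful person would: the job done as asked, in the order asked, and still so for the second after the job is handed in, with the robot touching nothing.
It also fails if it takes over 40 s, if anything falls off the work surface, if the arm or the gripper's body presses on something with over 40 N, if the wrist force passes 120 N, or if a joint passes its speed limit or range.

### The arm

A 7-joint arm with a two-finger parallel gripper is mounted at the origin on the work surface. World frame = base frame: x ahead of the robot, y to its left, z up, the work surface at z = 0. Lengths are in m, angles in rad, forces in N, time in s.
With the tool pointing down it reaches from about 0.425 to 0.875 m from the base axis. Payload 4.7 kg.
Tool frame: the origin (TCP) lies midway between the tips of the shut fingers; the grasp point (between the pads) lies robot.grasp_offset behind it (robot.grasp_offset is the distance from the TCP to the grasp point, in m); z points along the fingers, y is the line along which they close (so a half turn about z gives the same grasp; the last joint's range is limited). The gripper opens to 85 mm and grips with 20 to 120 N. Pads are 22 mm wide; open, the fingers measure 114 mm over their backs; the gripper's body (76 mm by 85 mm) begins 54 mm behind the grasp point. The pads swing forward as they close: fully open they stand 13 mm farther back than shut.
Start: joints at [-1.28, 0.321, -0.07, 1.45, 0.023, 1.371, -0.057], TCP at [0.178, 0.625, 0.231] pointing down, gripper open.
Joint ranges: [-2.86, 2.86], [-0.3, 2.09], [-1.38, 1.24], [0.06, 2.45], [-1.56, 4.7], [0.09, 2.05], [-2.69, 2.69]. Speed limits (rad/s): [2.57, 2.57, 3.14, 3.14, 3.14, 3.14, 3.14].

### API

Orientations are given as [roll, pitch, yaw] about the fixed x, y, z axes, in that order (R = Rz(yaw) Ry(pitch) Rx(roll)).
In Python, from cell import status, read_camera, order, robot gives the robot as it stands. The module is installed in compiled form; this text tells all that it offers.
- The arm moves only by the shell command python3 -m creep 'ROWS'. ROWS is JSON, a list of rows, each a list of 3 entries, a list of its own where there are three numbers: the finger opening in cm, from 0 to 8.54, then the shift along the tool's x, y, z in cm, then the turn about the tool's z in degrees. A call has 1 to 10 rows; each row is the pose to reach, as a shift and turn from the pose commanded when the call began, along the tool's axes at that moment; what a row does not reach only later rows make up. A row lasts 1/10 s, in which the tool goes at most 50 mm and 8.59 degrees, less where a joint would pass 70% of its speed; a pose out of reach is approached as far as the arm can. A call with a gripper value outside its range is refused whole. The fingers move at their own pace and stop on an object; the grip force is fixed at half the most. Time passes only in rows, so rows that repeat a pose let the fingers close. It gives the time, the measured TCP pose, the force, the opening and the grip force at its end, in the units of the state.
- status.observe(): the state, without advancing time (a new reading comes with each control period).
- read_camera(name): name is "side" or "top" or "wrist"; returns a dict with "pixels" (384x512x3 uint8, red, green, blue), "mtx" (3x3 intrinsics, pixels), "rvec" (rotation vector, rad) and "tvec" (3), from world to camera coordinates, as OpenCV has them. Camera axes: x right, y down, z forward; pixel columns grow to the right and rows downward; lengths in m; the calibration is good to about 2 mm. A picture is of the moment at which its call begins. There is no depth.
- order.sign_off(): hands the job in; it is judged then, once.
The state is a dict: "clock": time; "joint_pos": joint angles; "joint_vel": joint speeds; "effort": joint torques, N m; "tcp_pos": TCP position; "tool_rot": TCP orientation; "ft_force": force on the tool from outside, world axes, zero at the start; "wrist_torque": the same for the moment, N m; "width": finger opening in m; "gripper_force": force on a finger pad.
Only numpy, scipy, OpenCV 4.12 (cv2) and the standard library are available. Lean on these libraries where they do the work, as an engineer would, in place of code of your own. Each camera call takes 0.05 s, during which the arm holds its last target. There are 200 camera calls.

## Working session

There is one attempt and no reset: what is moved stays moved. The work goes in short steps, Python scripts to look and compute and a shell command to move; the robot and the scene stay as the last step left them, time stands still between calls to the robot, and variables do not carry over. Pictures are saved under pics/ and viewed, at most 10 in all, crops included, and the job is handed in when it is done.

```bash
mkdir -p pics; cat > h.py <<'E'
import numpy as np, cv2
from cell import status, read_camera, order, robot
def snap(name,fn):
    c=read_camera(name); cv2.imwrite('pics/'+fn+'.png',c['pixels'][:,:,::-1]); np.savez('pics/'+fn+'.npz',**c); return c
def ray(c,u,v,z):
    R=cv2.Rodrigues(np.array(c['rvec'],float))[0]; t=np.array(c['tvec'],float).ravel()
    d=R.T@np.linalg.inv(c['mtx'])@np.array([u,v,1.]); o=-R.T@t
    return o+d*(z-o[2])/d[2]
E
python3 - <<'E'
from h import *
a=snap('top','top1');b=snap('side','side1')
s=status.observe();print(s,robot.grasp_offset)
im=np.vstack([cv2.imread('pics/top1.png'),cv2.imread('pics/side1.png')])
E
```

```text
{'clock': 0.1, 'joint_pos': array([-1.279884  ,  0.32177061, -0.07009274,  1.45156586,  0.0225681 ,
        1.37076865, -0.05691922]), 'joint_vel': array([ 0.00093486, -0.00182332, -0.00035662, -0.00375058,  0.00012978,
       -0.00069188,  0.00176719]), 'effort': array([ 4.24776463e-04, -4.94870818e+01, -3.83785777e-01, -3.15211093e+01,
        1.30292214e-02,  7.29235617e-03, -1.35182012e-05]), 'tcp_pos': array([0.17753844, 0.62478796, 0.23031234]), 'tool_rot': array([-3.13986776e+00,  5.82180485e-05,  2.86479054e+00]), 'ft_force': array([ 0.36830763,  0.72874363, -0.51100703]), 'wrist_torque': array([-0.00217643,  0.0226268 ,  0.02614092]), 'gripper_force': 0.0, 'width': 0.08587440701998325} 0.0187
```

View pics/top1.png

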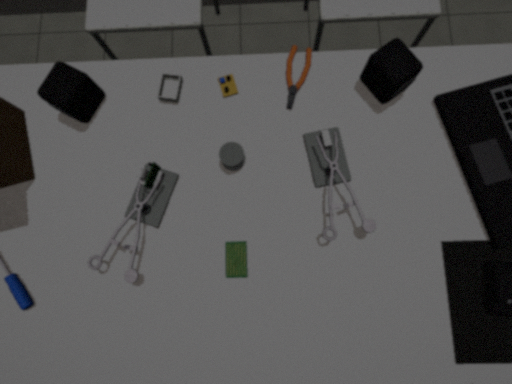

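View pics/side1.png

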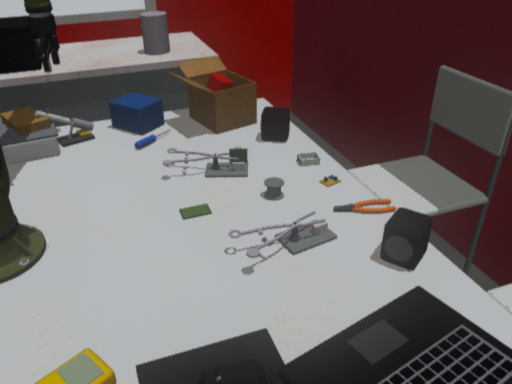

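The left hemostat in the top view (pivot near 139,206) has the green board at its jaws. The right one (pivot near 333,165) holds a white block. I'll enlarge both.

```bash
python3 - <<'E'
from h import *
a=cv2.imread('pics/top1.png')[155:290,80:190]; b=cv2.imread('pics/top1.png')[120:255,295:385]
f=lambda x:cv2.convertScaleAbs(cv2.resize(x,None,fx=4,fy=4,interpolation=cv2.INTER_CUBIC),alpha=1.6)
cv2.imwrite('pics/c1.png',np.hstack([f(a),f(b)])[:, :800])
c=dict(np.load('pics/top1.npz'))
for p in [(139,206),(132,277),(97,262),(152,175)]: print(p,ray(c,*p,.05))
E
```

```text
(139, 206) [0.58561244 0.2050035  0.05      ]
(132, 277) [0.44380417 0.21348258 0.05      ]
(97, 262) [0.47467638 0.28578832 0.05      ]
(152, 175) [0.6501792  0.18010095 0.05      ]
```

View pics/c1.png

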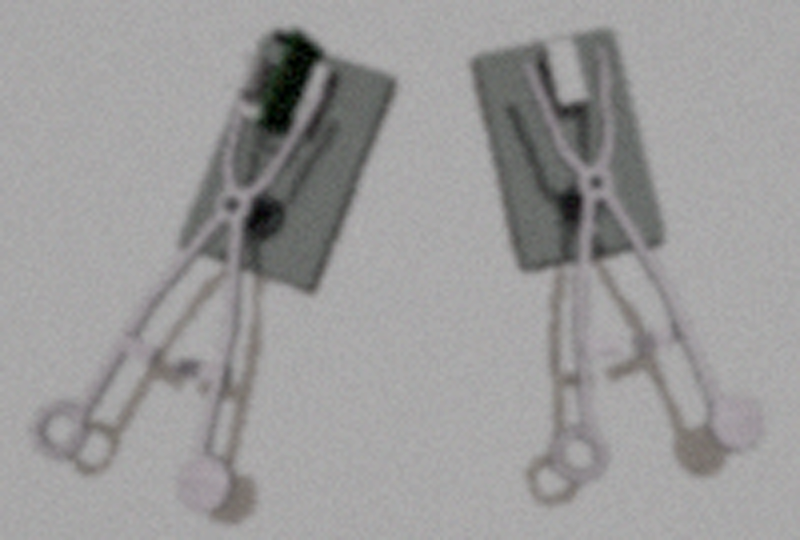

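```bash
cat >> h.py <<'E'
from scipy.spatial.transform import Rotation as Ro
def axis(piv,pad,ring):
    u=lambda v:v/np.linalg.norm(v)
    a=-(u(pad[:2]-piv[:2])+u(ring[:2]-piv[:2])); a=u(a); return a,np.degrees(np.arctan2(a[1],a[0]))
def shift(target):  # tool shift in cm from the measured pose
    s=status.observe(); return np.round(100*Ro.from_euler('xyz',s['tool_rot']).inv().apply(np.array(target)-s['tcp_pos']),2), np.degrees(s['tool_rot'])
E
python3 - <<'E'
from h import *
c=dict(np.load('pics/top1.npz'))
P=ray(c,138,206.2,.053);T=ray(c,130.75,275.75,.053);G=ray(c,95.5,262,.05)
a,d=axis(P,T,G);g=P[:2]-.095*a
print(P,T,G,a,d,g,shift([*g,.15]))
E
```

```text
[0.58479415 0.20591091 0.053     ] [0.44639991 0.21490206 0.053     ] [0.47474903 0.28884479 0.05      ] [ 0.93752474 -0.3479186 ] -20.360060166761844 [0.4957293  0.23896317] (array([-41.15, -28.4 ,   8.08]), array([-1.79901171e+02,  3.33564847e-03,  1.64140407e+02]))
```

```bash
python3 -m creep '[[8.5,[-4,-3,0],0],[8.5,[-8,-5.5,0],0],[8.5,[-12,-8.5,0],1],[8.5,[-16.5,-11.5,0],2],[8.5,[-20.5,-14,0],3],[8.5,[-25,-17,1],4.5],[8.5,[-29,-20,2],4.5],[8.5,[-33,-23,3],4.5],[8.5,[-37,-25.5,4],4.5],[8.5,[-41.1,-28.4,5],4.5]]'; python3 -m creep '[[8.5,[0,0,1],0],[8.5,[0,0,1],0],[8.5,[0,0,1],0]]'
python3 - <<'E'
from h import *
c=snap('wrist','w1');print(shift([.4957,.239,.15]))
R=cv2.Rodrigues(np.array(c['rvec'],float))[0]
for p in ([.5848,.2059,.053],[.4464,.2149,.053],[.4747,.2888,.05],[.4957,.239,.05]): print(cv2.projectPoints(np.array([p]),c['rvec'],c['tvec'],c['mtx'],None)[0].ravel())
cv2.imwrite('pics/w1b.png',cv2.convertScaleAbs(cv2.imread('pics/w1.png'),alpha=1.5))
E
```

```text
clock: 1.1
tcp_pos: [0.4915, 0.2438, 0.1823]
tool_rot: [3.141, -0.0, 2.787]
ft_force: [0.8, 1.1, 0.0]
width: 0.0849
gripper_force: 0.0
clock: 1.4
tcp_pos: [0.4898, 0.2466, 0.1725]
tool_rot: [-3.141, -0.001, 2.788]
ft_force: [-0.5, 0.6, 0.4]
width: 0.0849
gripper_force: 0.0
(array([-0.83, -0.57,  2.3 ]), array([ 1.79968537e+02, -2.44239316e-02,  1.59788871e+02]))
[246.54772655 277.16203549]
[205.65390109 160.64934606]
[285.42908542 161.07537838]
[246.19347314 196.3847816 ]
```

View pics/w1b.png

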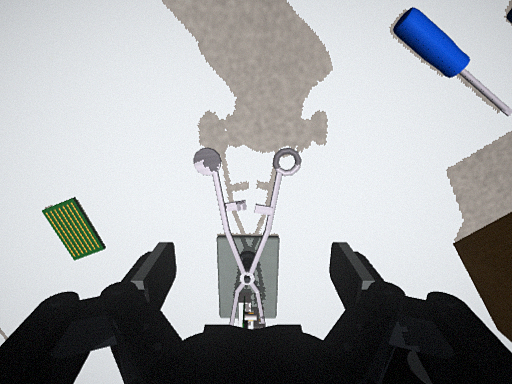

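The wrist view shows the pivot at (247,279), the pad at (206,161) and the ring at (287,161). All are within 2 px of the predictions from the top view. I'll refine from this and go down.

```bash
python3 - <<'E'
from h import *
c=dict(np.load('pics/w1.npz'))
P=ray(c,247,278.5,.053);T=ray(c,206.5,161,.053);G=ray(c,287,161,.05)
a,d=axis(P,T,G);g=P[:2]-.095*a
print(P,T,G,a,d,g,shift([*g,.027]))
E
```

```text
[0.58662243 0.20576258 0.053     ] [0.44701001 0.21554612 0.053     ] [0.47517152 0.29029532 0.05      ] [ 0.93609655 -0.35174315] -20.593970922173156 [0.49769325 0.23917818] (array([-1.01, -0.49, 14.6 ]), array([ 1.79968537e+02, -2.44239316e-02,  1.59788871e+02]))
```

```bash
python3 -m creep '[[8.5,[-1,-0.5,2],0.4],[8.5,[-1,-0.5,4],0.4],[8.5,[-1,-0.5,6],0.4],[8.5,[-1,-0.5,8],0.4],[8.5,[-1,-0.5,10],0.4],[8.5,[-1,-0.5,12],0.4],[8.5,[-1,-0.5,13.5],0.4],[8.5,[-1,-0.5,14.5],0.4],[8.5,[-1,-0.5,14.5],0.4],[8.5,[-1,-0.5,14.5],0.4]]'
python3 - <<'E'
from h import *
print(shift([.4977,.2392,.027]))
c=snap('wrist','w2')
cv2.imwrite('pics/w2b.png',cv2.convertScaleAbs(cv2.imread('pics/w2.png'),alpha=1.5))
E
```

```text
clock: 2.45
tcp_pos: [0.4987, 0.2379, 0.0284]
tool_rot: [3.141, 0.001, 2.78]
ft_force: [-0.7, 1.2, -0.5]
width: 0.0851
gripper_force: 0.0
(array([0.14, 0.09, 0.14]), array([1.79953957e+02, 3.13771348e-02, 1.59266148e+02]))
```

View pics/w2b.png

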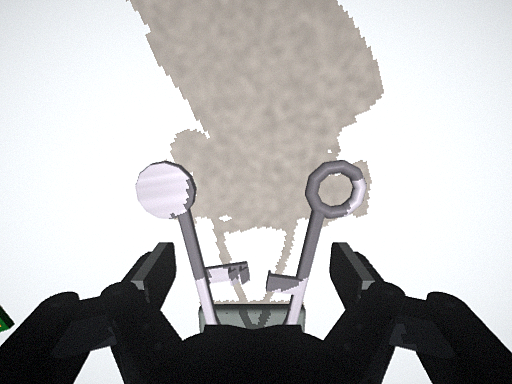

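The fingers (inner edges about columns 175 and 330) straddle the two shanks (about 200 and 302), centred. I'll squeeze.

```bash
python3 -m creep '[[6.5,[0,0,0],0],[6,[0,0,0],0],[5.5,[0,0,0],0],[5,[0,0,0],0],[4.5,[0,0,0],0],[4,[0,0,0],0],[3.5,[0,0,0],0],[3,[0,0,0],0],[3,[0,0,0],0],[3,[0,0,0],0]]'; python3 -m creep '[[2.5,[0,0,0],0],[2.5,[0,0,0],0],[2.5,[0,0,0],0]]'
```

```text
clock: 3.5
tcp_pos: [0.4982, 0.2384, 0.0286]
tool_rot: [3.14, -0.001, 2.779]
ft_force: [-3.5, 0.6, 8.0]
width: 0.0304
gripper_force: 24.6
clock: 3.8
tcp_pos: [0.4983, 0.2395, 0.0289]
tool_rot: [3.139, -0.001, 2.779]
ft_force: [-4.3, 3.6, 7.7]
width: 0.0261
gripper_force: 52.4
```

```bash
python3 - <<'E'
from h import *
c=snap('wrist','w3');s=snap('side','s3');print(status.observe()['width'])
a=cv2.convertScaleAbs(cv2.imread('pics/w3.png'),alpha=1.5)[130:384,100:412]
b=cv2.imread('pics/side1.png');b=cv2.imread('pics/s3.png')[100:220,120:300]
cv2.imwrite('pics/m3.png',np.hstack([cv2.resize(a,(400,326)),cv2.resize(b,(400,326),interpolation=cv2.INTER_CUBIC)]))
E
```

```text
0.026232952270832104
```

View pics/m3.png

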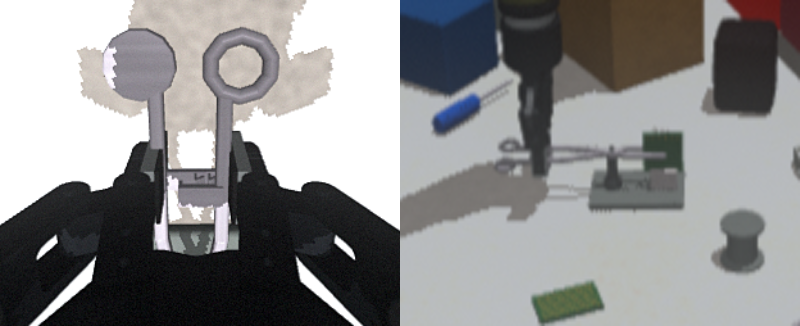

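The handles are drawn together with the ratchet plates overlapped, and the heat sink is near the board. I'll squeeze a bit more to confirm the stop.

```bash
python3 -m creep '[[1,[0,0,0],0],[1,[0,0,0],0],[1,[0,0,0],0],[1,[0,0,0],0]]'
```

```text
clock: 4.3
tcp_pos: [0.4984, 0.2396, 0.029]
tool_rot: [3.138, -0.001, 2.779]
ft_force: [-4.3, 2.0, 9.1]
width: 0.0253
gripper_force: 58.7
```

At the stop. I'll let go, rise, hold and look.

```bash
python3 -m creep '[[3,[0,0,0],0],[4,[0,0,0],0],[5.5,[0,0,0],0],[7,[0,0,0],0],[8.5,[0,0,0],0],[8.5,[0,0,0],0],[8.5,[0,0,0],0],[8.5,[0,0,-2],0],[8.5,[0,0,-5],0],[8.5,[0,0,-8],0]]';python3 -m creep '[[8.5,[0,0,-2],0],[6,[0,0,-4],0],[4,[0,0,-4],0],[0,[0,0,-4],0],[0,[0,0,-4],0],[0,[0,0,-4],0],[0,[0,0,-4],0],[0,[0,0,-4],0],[0,[0,0,-4],0],[0,[0,0,-4],0]]'
python3 - <<'E'
from h import *
c=snap('wrist','w4')
for p in ([.587,.2058,.053],[.447,.2155,.053],[.475,.290,.05]): print(cv2.projectPoints(np.array([p]),c['rvec'],c['tvec'],c['mtx'],None)[0].ravel())
cv2.imwrite('pics/w4b.png',cv2.convertScaleAbs(cv2.imread('pics/w4.png'),alpha=1.3))
E
```

```text
clock: 5.3
tcp_pos: [0.4979, 0.2371, 0.1083]
tool_rot: [-3.141, -0.001, 2.779]
ft_force: [0.3, 0.3, 1.1]
width: 0.085
gripper_force: 0.0
clock: 6.3
tcp_pos: [0.4984, 0.2374, 0.1477]
tool_rot: [-3.142, -0.0, 2.779]
ft_force: [-0.4, -0.1, -0.3]
width: 0.0002
gripper_force: 0.0
[252.91695001 283.47140698]
[207.23700077 153.47139424]
[296.54124672 152.72738001]
```

View pics/w4b.png

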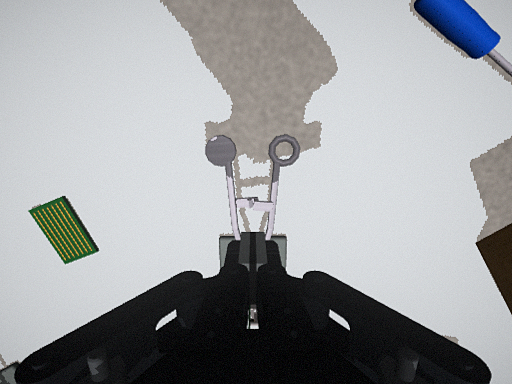

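The hemostat is locked, but pad-to-ring separation is 64 px against 89 open. That is about 0.083 rad, so only the first tooth. The closing pads swing downward, and with about 8 N on the tool they pushed the thumb handle down and freed the teeth. I'll squeeze again, raising the tool as the fingers close.

```bash
python3 -m creep '[[4,[0,0,0],0],[8.5,[0,0,0],0],[8.5,[0,0,0],0],[8.5,[0,0,0],0],[8.5,[0,0,0],0],[8.5,[0,0,3],0],[8.5,[0,0,6],0],[8.5,[0,0,9],0],[8.5,[0,0,11],0],[8.5,[0.1,0.1,12],0]]'; python3 -m creep '[[8.5,[0,0,0],0],[7,[0,0,0],0],[6,[0,0,0],0],[5.5,[0,0,0],0],[5.2,[0,0,0],0],[5.0,[0,0,0],0],[5.0,[0,0,0],0]]'; python3 -m creep '[[4.6,[0,0,0],0],[4.4,[0,0,-0.05],0],[4.2,[0,0,-0.1],0],[4,[0,0,-0.15],0],[3.8,[0,0,-0.2],0]]'
```

```text
clock: 7.35
tcp_pos: [0.4965, 0.2378, 0.0258]
tool_rot: [-3.139, -0.002, 2.779]
ft_force: [-0.3, -0.2, 0.6]
width: 0.0845
gripper_force: 0.0
clock: 8.05
tcp_pos: [0.4978, 0.2387, 0.028]
tool_rot: [3.141, 0.0, 2.779]
ft_force: [1.2, -0.7, -0.6]
width: 0.0501
gripper_force: 0.0
clock: 8.55
tcp_pos: [0.4968, 0.2382, 0.0293]
tool_rot: [-3.14, -0.001, 2.779]
ft_force: [-3.5, -1.8, -0.5]
width: 0.038
gripper_force: 4.0
```

```bash
python3 - <<'E'
from h import *
c=snap('wrist','w5');print(status.observe()['ft_force'])
a=cv2.convertScaleAbs(cv2.imread('pics/w5.png'),alpha=1.5)[130:384,100:412]
b=cv2.convertScaleAbs(cv2.imread('pics/w3.png'),alpha=1.5)[130:384,100:412]
cv2.imwrite('pics/m5.png',np.hstack([cv2.resize(x,(400,326)) for x in(a,b)]))
E
```

```text
[-2.94946605 -1.91111074 -0.14460967]
```

View pics/m5.png

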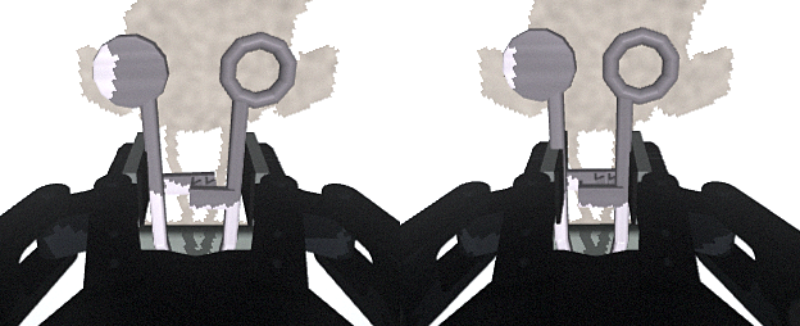

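Tool force is near zero and the handles are at about 0.12 rad. I'll keep closing with small raises, then release gently.

```bash
python3 -m creep '[[3.6,[0,0,-0.03],0],[3.4,[0,0,-0.06],0],[3.3,[0,0,-0.08],0],[3.2,[0,0,-0.1],0],[3.2,[0,0,-0.1],0],[3.2,[0,0,-0.1],0]]'
```

```text
clock: 9.2
tcp_pos: [0.4965, 0.2387, 0.03]
tool_rot: [-3.14, -0.002, 2.779]
ft_force: [-5.4, -0.4, -3.5]
width: 0.0324
gripper_force: 13.8
```

```bash
python3 -m creep '[[3.4,[0,0,0],0],[3.6,[0,0,0],0],[3.8,[0,0,0],0]]'; python3 -m creep '[[4.0,[0,0,0],0],[4.1,[0,0,0],0],[4.1,[0,0,0],0]]'
python3 - <<'E'
from h import *
snap('wrist','w6')
a=cv2.convertScaleAbs(cv2.imread('pics/w6.png'),alpha=1.5)[130:384,100:412]
cv2.imwrite('pics/m6.png',cv2.resize(a,(400,326)))
E
```

```text
clock: 9.5
tcp_pos: [0.4969, 0.2382, 0.0301]
tool_rot: [-3.14, -0.001, 2.78]
ft_force: [-4.2, -3.2, -2.9]
width: 0.0379
gripper_force: 4.1
clock: 9.8
tcp_pos: [0.4987, 0.2387, 0.0313]
tool_rot: [3.14, 0.002, 2.779]
ft_force: [-1.0, -2.0, -0.6]
width: 0.0409
gripper_force: 1.2
```

View pics/m6.png

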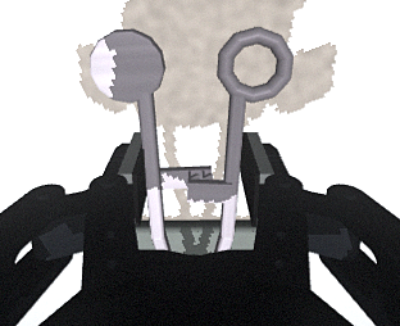

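Separation is unchanged (128 px in the crop) while the fingers back off, so it is holding at about 0.12 rad. I'll open fully, rise, and check by template matching against the earlier picture w4 from the same height.

```bash
python3 -m creep '[[5.5,[0,0,0],0],[7,[0,0,0],0],[8.5,[0,0,0],0],[8.5,[0,0,0],0],[8.5,[0,0,0],0],[8.5,[0,0,-3],0],[8.5,[0,0,-6],0],[6,[0,0,-9],0],[3,[0,0,-11.7],0],[0,[0,0,-11.7],0]]'; python3 -m creep '[[0,[0,0,0],0],[0,[0,0,0],0],[0,[0,0,0],0],[0,[0,0,0],0],[0,[0,0,0],0]]'
cat >> h.py <<'E'
def find(fn):
    r=cv2.imread('pics/w4.png'); im=cv2.imread('pics/%s.png'%fn); c=dict(np.load('pics/%s.npz'%fn)); out=[]
    for u,v,z in ((221,150,.053),(285,150,.05)):
        m=cv2.matchTemplate(im[100:210,150:350],r[v-17:v+18,u-17:u+18],cv2.TM_CCOEFF_NORMED); _,q,_,l=cv2.minMaxLoc(m)
        p=(l[0]+167,l[1]+117); out.append(ray(c,*p,z)); print(p,round(q,2),out[-1])
    d=np.linalg.norm(out[0]-out[1]); print('sep',d); return out
E
python3 - <<'E'
from h import *
snap('wrist','w7');find('w4');T=find('w7')[0]
print(shift([*T[:2],.06]))
E
```

```text
clock: 10.85
tcp_pos: [0.5004, 0.24, 0.1523]
tool_rot: [3.135, 0.005, 2.779]
ft_force: [0.7, 0.2, 0.6]
width: 0.0434
gripper_force: 0.0
clock: 11.35
tcp_pos: [0.4975, 0.2385, 0.1472]
tool_rot: [-3.141, -0.001, 2.779]
ft_force: [0.4, -0.3, -0.0]
width: -0.0001
gripper_force: 0.0
(221, 150) 1.0 [0.44850035 0.22808542 0.053     ]
(285, 150) 1.0 [0.46902688 0.28110452 0.05      ]
sep 0.05693297898431111
(225, 150) 0.82 [0.44875493 0.23253064 0.053     ]
(279, 151) 0.88 [0.4669204  0.27683806 0.05      ]
sep 0.047980535192790184
(array([ 4.35, -2.29,  8.74]), array([-1.79962132e+02, -2.50321128e-02,  1.59239383e+02]))
```

Locked on the second tooth: separation is 48 mm, about 0.12 rad. It has held alone for over a second. Next, the shut fingers go above the pad and press.

```bash
python3 -m creep '[[0,[2.2,-1.1,0],0],[0,[4.3,-2.3,0],0],[0,[4.3,-2.3,2],0],[0,[4.3,-2.3,4],0],[0,[4.3,-2.3,6],0],[0,[4.3,-2.3,7.5],0],[0,[4.3,-2.3,8.5],0],[0,[4.3,-2.3,8.5],0],[0,[4.3,-2.3,8.5],0]]'
python3 - <<'E'
from h import *
print(shift([.4488,.2325,.0445]))
E
```

```text
clock: 12.3
tcp_pos: [0.4497, 0.2325, 0.0632]
tool_rot: [3.141, 0.0, 2.779]
ft_force: [0.4, -1.0, 0.0]
width: 0.0001
gripper_force: 0.0
(array([ 0.09, -0.04,  1.87]), array([1.79981162e+02, 1.90048998e-02, 1.59239786e+02]))
```

```bash
python3 -m creep '[[0,[0,0,0.4],0],[0,[0,0,0.8],0],[0,[0,0,1.1],0],[0,[0,0,1.3],0],[0,[0,0,1.5],0],[0,[0,0,1.7],0],[0,[0,0,1.8],0],[0,[0,0,1.8],0],[0,[0,0,1.8],0]]'
```

```text
clock: 13.2
tcp_pos: [0.4497, 0.2326, 0.0451]
tool_rot: [3.141, 0.0, 2.779]
ft_force: [-0.2, -0.5, 3.3]
width: -0.0
gripper_force: 1.8
```

```bash
python3 -m creep '[[0,[0,0,0.1],0],[0,[0,0,0.1],0],[0,[0,0,0.1],0]]'; python3 -m creep '[[0,[0,0,-5],0],[0,[0,0,-8],0],[0,[0,0,-10],0],[0,[-2,1.2,-10.4],0],[0,[-4.3,2.3,-10.4],0],[0,[-4.3,2.3,-10.4],0],[0,[-4.3,2.3,-10.4],0],[0,[-4.3,2.3,-10.4],0]]'
python3 - <<'E'
from h import *
snap('wrist','w8');find('w8');c=snap('side','s8');snap('top','t8')
a=cv2.convertScaleAbs(cv2.imread('pics/w8.png'),alpha=1.4)
f=lambda x:cv2.resize(x,(400,300),interpolation=cv2.INTER_CUBIC)
b=cv2.imread('pics/s8.png')[125:200,150:250]
b0=cv2.imread('pics/side1.png')[125:200,150:250]
t=cv2.convertScaleAbs(cv2.imread('pics/t8.png')[155:290,60:240],alpha=1.6)
cv2.imwrite('pics/m8.png',np.vstack([np.hstack([f(a),f(t)]),np.hstack([f(b0),f(b)])]))
E
```

```text
clock: 13.5
tcp_pos: [0.4497, 0.2325, 0.044]
tool_rot: [3.141, 0.001, 2.779]
ft_force: [-0.1, -0.5, 4.2]
width: -0.0002
gripper_force: 1.9
clock: 14.3
tcp_pos: [0.4964, 0.2384, 0.1469]
tool_rot: [-3.14, -0.002, 2.78]
ft_force: [-0.4, 0.2, -0.4]
width: -0.0001
gripper_force: 0.0
(209, 156) 0.73 [0.44740161 0.21719239 0.053     ]
(297, 156) 0.8 [0.47558895 0.29037956 0.05      ]
sep 0.07848495267851126
```

View pics/m8.png

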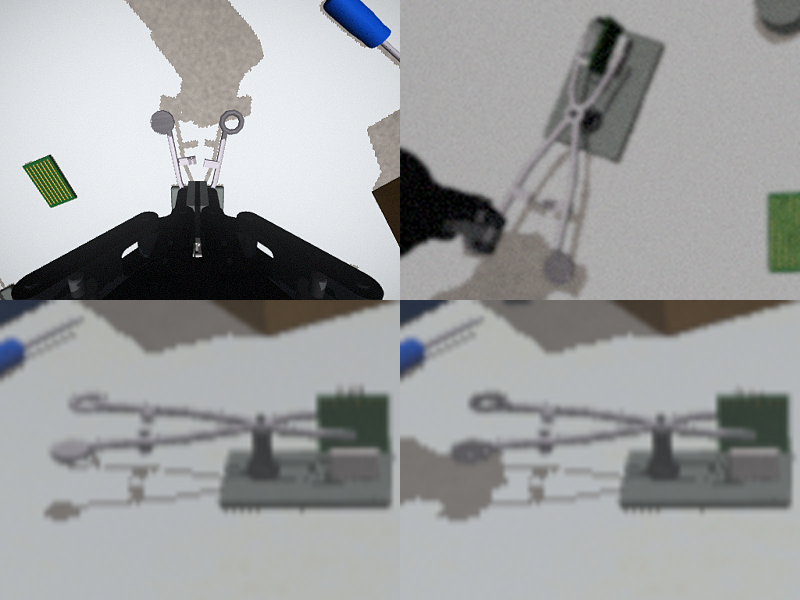

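The hemostat has sprung open (pad to ring about 79 mm, pad at 209,156 and ring at 297,156). The heat sink now sits against the board in the top crop, and the robot is clear.

```bash
python3 -c "
from cell import order; print(order.sign_off())"
```

```text
the job is handed in; nothing more can be done
None
```

I handed the job in: the hemostat locked on its last tooth by itself, then sprung wide open by pressing the thumb pad, with the heat sink pressed onto the board. My first squeeze caught only the first tooth, so I squeezed it a second time.

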